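# Unstack the parts tins onto their colour stands

### The job

Two piles of lidded parts tins have been left on the watchmaker's bench. Take the piles apart from the top and stand each of the five tins upright in the middle of the round stand of its own colour, so that every tin rests directly on its stand. Do not tip any tin over on the way: there are small parts inside.

Things in the scene. Friction and masses are not known exactly. Their poses are not given: they have to be found in the camera images.
- red_tin_center (a point): centre (half-way up) of the red parts tin: an upright round tin, bare aluminium below and a red ribbed lid above, 60 mm in diameter, 40 mm high, rigid, lid does not come off, lighter than 0.2 kg; z axis points up out of the lid; stands on the bench as the bottom of a pile at the start
- black_tin_center (a point): centre (half-way up) of the black parts tin: an upright round tin, bare aluminium below and a black ribbed lid above, 60 mm in diameter, 40 mm high, rigid, lid does not come off, lighter than 0.2 kg; z axis points up out of the lid; stands on the bench as the bottom of a pile at the start
- yellow_tin_center (a point): centre (half-way up) of the yellow parts tin: an upright round tin, bare aluminium below and a yellow ribbed lid above, 40 mm in diameter, 40 mm high, rigid, lid does not come off, lighter than 0.2 kg; z axis points up out of the lid; stands on one of the two 60 mm tins at the start (either one)
- green_tin_center (a point): centre (half-way up) of the green parts tin: an upright round tin, bare aluminium below and a green ribbed lid above, 40 mm in diameter, 40 mm high, rigid, lid does not come off, lighter than 0.2 kg; z axis points up out of the lid; stands on one of the two 60 mm tins at the start (either one)
- white_tin_center (a point): centre (half-way up) of the white parts tin: an upright round tin, bare aluminium below and a white ribbed lid above, 22 mm in diameter, 36 mm high, rigid, lid does not come off, lighter than 0.2 kg; z axis points up out of the lid; stands on top of the yellow tin at the start
- red_stand_top (a point): centre of the top face of the red stand: a fixed low round coaster of dark wood with a flat red pad on top and no rim, 84 mm in diameter, 12 mm high, standing on the bench; z axis up
- black_stand_top (a point): centre of the top face of the black stand: a fixed low round coaster of dark wood with a flat black pad on top and no rim, 84 mm in diameter, 12 mm high, standing on the bench; z axis up
- yellow_stand_top (a point): centre of the top face of the yellow stand: a fixed low round coaster of dark wood with a flat yellow pad on top and no rim, 84 mm in diameter, 12 mm high, standing on the bench; z axis up
- green_stand_top (a point): centre of the top face of the green stand: a fixed low round coaster of dark wood with a flat green pad on top and no rim, 84 mm in diameter, 12 mm high, standing on the bench; z axis up
- white_stand_top (a point): centre of the top face of the white stand: a fixed low round coaster of dark wood with a flat white pad on top and no rim, 84 mm in diameter, 12 mm high, standing on the bench; z axis up
Not all that is in view belongs to the job. Leave any blue or pink look-alike of the part that bears yellow_stand_top alone.

How it is judged:
At the end, for the whole second after the job is handed in: Each of the five tins stands upright (within 0.12 rad) on the stand of its own colour, its centre within 14 mm of the stand's centre seen from above and its underside on the stand's top (within 5 mm), released and at rest (horizontal distance between red_tin_center and red_stand_top below 0.014 m and z of red_tin_center in the frame of red_stand_top between 0.015 and 0.025 m and angle between each of red_tin_center, black_tin_center, yellow_tin_center, green_tin_center, white_tin_center's own z axis and vertical below 0.12 rad and linear speed of each of red_tin, black_tin, yellow_tin, green_tin, white_tin below 0.02 m/s and angular speed of each of red_tin, black_tin, yellow_tin, green_tin, white_tin below 0.3 rad/s and horizontal distance between black_tin_center and black_stand_top below 0.014 m and z of black_tin_center in the frame of black_stand_top between 0.015 and 0.025 m and horizontal distance between yellow_tin_center and yellow_stand_top below 0.014 m and z of yellow_tin_center in the frame of yellow_stand_top between 0.015 and 0.025 m and horizontal distance between green_tin_center and green_stand_top below 0.014 m and z of green_tin_center in the frame of green_stand_top between 0.015 and 0.025 m and horizontal distance between white_tin_center and white_stand_top below 0.014 m and z of white_tin_center in the frame of white_stand_top between 0.013 and 0.023 m); the robot touches nothing.
It fails at once if a tin is tipped over (leans more than about 45 degrees) (angle between any of red_tin_center, black_tin_center, yellow_tin_center, green_tin_center, white_tin_center's own z axis and vertical above 0.8 rad).
It also fails if it takes over 122 s, if anything falls off the work surface, if the arm or the gripper's body presses on something with over 40 N, if the wrist force passes 120 N, or if a joint passes its speed limit or range.

### The arm

A 6-joint arm with a two-finger parallel gripper is mounted at the origin on the work surface. World frame = base frame: x ahead of the robot, y to its left, z up, the work surface at z = 0. Lengths are in m, angles in rad, forces in N, time in s.
With the tool pointing down it reaches from about 0.35 to 0.775 m from the base axis. Payload 5.5 kg.
Tool frame: the origin (TCP) lies at the very end of the fingers, on their centre line; the grasp point (between the pads) lies 19 mm behind it; z points along the fingers, y is the line along which they close (so a half turn about z gives the same grasp; the last joint's range is limited). The gripper opens to 85 mm and grips with 20 to 120 N. Pads are 22 mm wide; open, the fingers measure 114 mm over their backs; the gripper's body (76 mm by 85 mm) begins 54 mm behind the grasp point. The pads swing forward as they close: fully open they stand 13 mm farther back than shut.
Start: joints at [-1.36, 0.313, 0.046, 1.304, 0, 1.431], TCP at [0.198, -0.54, 0.231] pointing down, gripper open.
Joint ranges: [-2.76, 2.76], [-0.86, 1.69], [-1.03, 1.26], [-2.2, 2.34], [-1.47, 1.5], [-3.14, 3.14]. Speed limits (rad/s): [2.57, 2.57, 3.14, 3.14, 3.14, 3.14].

### API

Orientations are given as a unit quaternion [w, x, y, z].
In Python, from workcell import env, imaging, ticket gives the robot as it stands. The module is installed in compiled form; this text tells all that it offers.
- The arm moves only by the tool apply_moves, never from a script. Its argument "rows" is a list of rows, each an object with "xyz": the shift along the tool's x, y, z in mm, a list of three; "turn": the turn, a rotation vector about the tool's x, y, z in rad, a list of three; "grip": the opening, from 0 (shut) to 1 (fully open). A call has 1 to 12 rows; each row is the pose to reach, as a shift and turn from the pose commanded when the call began, along the tool's axes at that moment; what a row does not reach only later rows make up. A row lasts 1/12 s, in which the tool goes at most 41.7 mm and 7.16 degrees, less where a joint would pass 70% of its speed; a pose out of reach is approached as far as the arm can. A call with a gripper value outside its range is refused whole. The fingers move at their own pace and stop on an object; "force" is the grip in N (left out, the last holds). Time passes only in rows, so rows that repeat a pose let the fingers close. It gives the time, the measured TCP pose, the force, the opening and the grip force at its end, in the units of the state.
- env.get_state(): the state, without advancing time (a new reading comes with each control period).
- imaging.read_camera(name): name is "side" or "top"; returns a dict with "color" (400x640x3 uint8, blue, green, red), "z_map" (400x640 float32, m along the optical axis (not along the pixel's ray), 0 where there is no reading), "camera_matrix" (3x3 intrinsics, pixels), "view" (4x4, takes a point from world to camera coordinates). Camera axes: x right, y down, z forward; pixel columns grow to the right and rows downward; lengths in m; the calibration is good to about 2 mm. A picture is of the moment at which its call begins.
- ticket.hand_in(): hands the job in; it is judged then, once.
The state is a dict: "clock": time; "joint_pos": joint angles; "qvel": joint speeds; "tau": joint torques, N m; "tcp_pos": TCP position; "orientation": TCP orientation; "wrist_force": force on the tool from outside, world axes, zero at the start; "ft_torque": the same for the moment, N m; "finger_gap": finger opening in m; "grip_force": force on a finger pad.
Only numpy, scipy, OpenCV 4.12 (cv2) and the standard library are available. Lean on these libraries where they do the work, as an engineer would, in place of code of your own. Each camera call takes 0.05 s, during which the arm holds its last target. There are 200 camera calls.

## Working session

There is one attempt and no reset: what is moved stays moved. The work goes in short steps, Python scripts to look and compute and a tool call to move; the robot and the scene stay as the last step left them, time stands still between calls to the robot, and variables do not carry over. Pictures are saved under pics/ and viewed, at most 14 in all, crops included, and the job is handed in when it is done.

Besides the shell and the picture viewer there is one more tool, called after "Request:" by a JSON object that holds its "fn" and its "kwargs", one argument or row to a line. apply_moves: Moves the arm, as the interface text tells. Its arguments: {"type":"object","properties":{"rows":{"type":"array"},"force":{"type":"number"}},"required":["rows"]}

```bash
mkdir -p pics
python3 - <<'E'
from workcell import env, imaging, ticket
import cv2,numpy as np
s=env.get_state(); print(s)
for n in("top","side"):
    c=imaging.read_camera(n); cv2.imwrite(f"pics/{n}0.png",c["color"]); np.savez(f"/tmp/{n}0.npz",**c); print(c["camera_matrix"],c["view"])
E
```

```text
{'clock': 0.0, 'joint_pos': array([-1.35961108e+00,  3.14010056e-01,  4.49706496e-02,  1.30357931e+00,
       -3.23955572e-05,  1.43122642e+00]), 'qvel': array([-0.00104346, -0.00043099, -0.00092657, -0.00021601,  0.00179503,
       -0.0008907 ]), 'tau': array([ 2.36393746e-03, -4.80626321e+01,  2.98532599e+01,  1.95713982e-02,
        1.48966856e-04, -4.84803984e-07]), 'tcp_pos': array([ 0.19746463, -0.53948993,  0.23039996]), 'orientation': array([-9.10031764e-04,  9.84660319e-01,  1.74479874e-01, -4.88082121e-05]), 'wrist_force': array([-0.13075222, -0.0444968 , -0.30079946]), 'ft_torque': array([ 0.02518469, -0.03108341, -0.04639035]), 'grip_force': 0.0, 'finger_gap': 0.08524753858288257}
[[412.50946321   0.         319.23708295]
 [  0.         412.50946321 201.19265294]
 [  0.           0.           1.        ]] [[-0.01023865 -0.99992021 -0.00739828  0.06701693]
 [-0.99295933  0.01104    -0.11794022  0.56637427]
 [ 0.11801249  0.00613864 -0.99299314  1.05337014]
 [ 0.          0.          0.          1.        ]]
[[424.59893781   0.         317.71772436]
 [  0.         424.59893781 199.78586221]
 [  0.           0.           1.        ]] [[-0.7605367  -0.64928805 -0.00299239  0.45259766]
 [-0.324265    0.38380912 -0.86460556  0.24109012]
 [ 0.56252657 -0.65659393 -0.50244231  0.83415113]
 [ 0.          0.          0.          1.        ]]
```

View pics/top0.png

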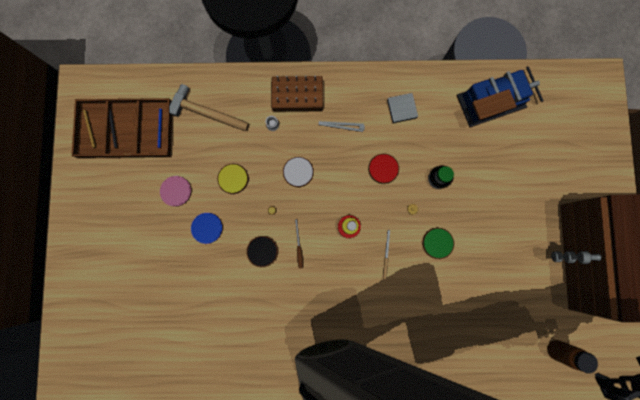

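View pics/side0.png

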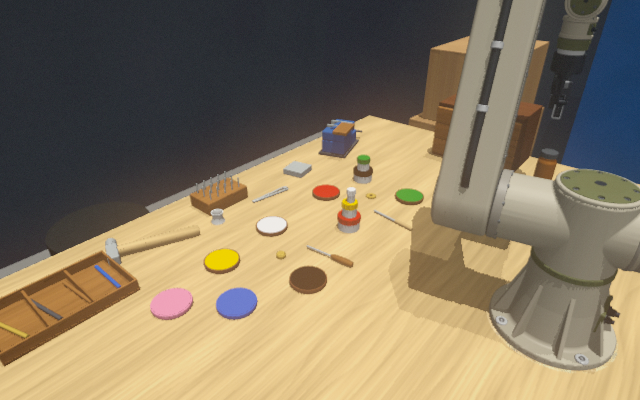

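The top view shows these stands: yellow (233,179), white (298,171), red (384,168), green (438,243), black (262,251), pink (175,190) and blue (207,228). The red/yellow/white pile is at (349,226) and the black/green pile at (441,177). The candidates for the yellow stand are (233,179), (175,190) and (207,228). Only the first is yellow; the pink and blue ones are the look-alikes. I'll measure them and confirm in one crop.

```bash
cat > h.py <<'E'
import cv2,numpy as np
from workcell import env, imaging, ticket
R={'red':[((0,120,60),(9,255,255)),((172,120,60),(180,255,255))],'yellow':[((23,150,80),(35,255,255))],'green':[((45,100,30),(80,255,255))],
 'white':[((0,0,120),(180,60,255))],'black':[((0,0,0),(180,255,60))]}
def load(n): return dict(np.load(f"/tmp/{n}.npz"))
def mask(c,col):
    h=cv2.cvtColor(c["color"],cv2.COLOR_BGR2HSV); m=np.zeros(h.shape[:2],np.uint8)
    for a,b in R[col]: m|=cv2.inRange(h,a,b)
    return m
def ray(c,u,v,z):
    K,V=c["camera_matrix"],c["view"]; Rt,t=V[:3,:3],V[:3,3]
    d=Rt.T@np.linalg.solve(K,[u,v,1]); o=-Rt.T@t
    return o+d*(z-o[2])/d[2]
def proj(c,p):
    q=c["view"][:3,:3]@np.array(p)+c["view"][:3,3]; q=c["camera_matrix"]@q; return q[:2]/q[2]
def blobs(c,col,win,z,amin=30):
    u0,v0,u1,v1=win; m=np.zeros((400,640),np.uint8); m[v0:v1,u0:u1]=mask(c,col)[v0:v1,u0:u1]
    out=[]
    for k in cv2.findContours(m,cv2.RETR_EXTERNAL,cv2.CHAIN_APPROX_NONE)[0]:
        a=cv2.contourArea(k)
        if a<amin: continue
        pts=np.array([ray(c,*p,z)[:2] for p in cv2.convexHull(k).reshape(-1,2).astype(float)],np.float32)
        e=cv2.minEnclosingCircle(pts); M=cv2.moments(k)
        cu,cv=M['m10']/a,M['m01']/a
        out.append((col,a,np.round([cu,cv],1),'centroid',np.round(ray(c,cu,cv,z)[:2],4),'circ',np.round(e[0],4),'diam',round(2*e[1]*1000)))
    return out
E
python3 - <<'E'
from h import *
t=load("top0"); s=load("side0")
print('TOP')
for col,w in {'red':(360,145,410,192),'yellow':(210,155,256,200),'green':(415,220,462,268),'white':(275,150,320,195),'black':(240,230,286,275)}.items():
    for b in blobs(t,col,w,.012):print('stand',*b[0:])
for col,w,z in [('white',(335,210,365,240),.116),('yellow',(335,210,365,240),.08),('red',(330,205,370,245),.04),('green',(425,160,460,190),.08),('black',(425,160,460,192),.04)]:
    for b in blobs(t,col,w,z,10):print('tin',*b)
# depth heights at a few
for u,v in [(351,226),(441,176),(438,243),(384,168)]:
    zz=t["z_map"][v,u]; p=np.linalg.solve(t["camera_matrix"],[u,v,1])*zz; print(u,v,t["view"][:3,:3].T@(p-t["view"][:3,3]))
c1=cv2.resize(t["color"][140:270,160:470],None,fx=2.5,fy=2.5,interpolation=cv2.INTER_CUBIC)
cv2.imwrite("pics/crop1.png",c1)
print('SIDE')
for col,w in {'red':(305,175,345,205),'yellow':(200,240,245,275),'green':(390,182,428,208),'white':(250,212,292,238)}.items():
    for b in blobs(s,col,w,.012):print('stand',*b)
E
```

```text
TOP
stand red 648.0 [383.4 168.1] centroid [ 0.658  -0.1137] circ [ 0.6583 -0.1138] diam 81
stand yellow 630.0 [232.1 178.1] centroid [0.6353 0.2967] circ [0.6356 0.2969] diam 80
stand green 640.0 [438.1 242.9] centroid [ 0.4547 -0.2528] circ [ 0.4546 -0.2525] diam 78
stand white 575.0 [297.7 171.2] centroid [0.6522 0.1187] circ [0.6527 0.1186] diam 77
stand black 662.0 [261.8 250.9] centroid [0.4384 0.2148] circ [0.4387 0.2144] diam 80
tin white 53.0 [351.4 225.5] centroid [ 0.4973 -0.0165] circ [ 0.4973 -0.0169] diam 22
tin yellow 172.0 [349.9 225.5] centroid [ 0.4994 -0.0155] circ [ 0.4995 -0.0155] diam 39
tin red 393.5 [348.8 226.1] centroid [ 0.5002 -0.0154] circ [ 0.4998 -0.0154] diam 61
tin green 180.0 [445.2 173.8] centroid [ 0.628  -0.2596] circ [ 0.6285 -0.2603] diam 43
tin black 239.0 [437.1 178.6] centroid [ 0.6228 -0.2497] circ [ 0.6265 -0.2579] diam 64
351 226 [ 0.49610404 -0.0156932   0.11554749]
441 176 [ 0.6228373  -0.24932205  0.07781332]
438 243 [ 0.454557   -0.25288777  0.0109005 ]
384 168 [ 0.65771453 -0.11494866  0.01501151]
SIDE
stand red 228.0 [325.5 190.9] centroid [ 0.6604 -0.1127] circ [ 0.6612 -0.114 ] diam 79
stand yellow 517.0 [221.3 259. ] centroid [0.6371 0.2974] circ [0.6381 0.2965] diam 79
stand green 212.5 [409.3 194.8] centroid [ 0.4568 -0.2537] circ [ 0.4574 -0.2548] diam 74
stand white 368.0 [271.4 224.2] centroid [0.654  0.1189] circ [0.6548 0.1179] diam 81
```

View pics/crop1.png

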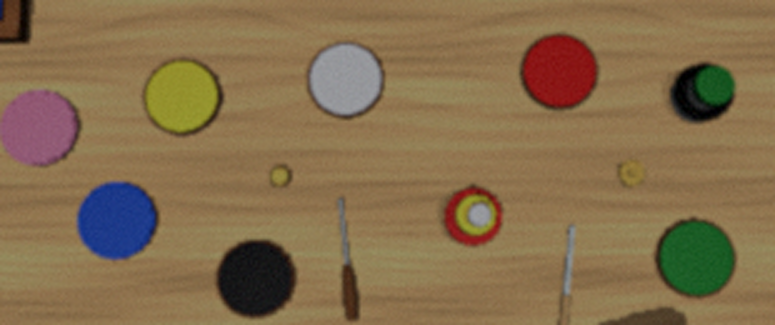

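The crop confirms it: the yellow pad (180,95 in the crop) is the yellow stand, and pink and blue are separate. All sizes agree (pads about 80 mm, tins 22/40/60 mm). I'll move above the white tin and turn the tool so that tool x = +Y, tool y = +X and tool z = −Z.

Request:
{"fn": "apply_moves", "kwargs": {
  "rows": [
    {"xyz": [461, -388, 0], "turn": [0, 0, -1.22], "grip": 1},
    {"xyz": [461, -388, 0], "turn": [0, 0, -1.22], "grip": 1},
    {"xyz": [461, -388, 0], "turn": [0, 0, -1.22], "grip": 1},
    {"xyz": [461, -388, 0], "turn": [0, 0, -1.22], "grip": 1},
    {"xyz": [461, -388, 0], "turn": [0, 0, -1.22], "grip": 1},
    {"xyz": [461, -388, 0], "turn": [0, 0, -1.22], "grip": 1},
    {"xyz": [461, -388, 0], "turn": [0, 0, -1.22], "grip": 1},
    {"xyz": [461, -388, 0], "turn": [0, 0, -1.22], "grip": 1},
    {"xyz": [461, -388, 0], "turn": [0, 0, -1.22], "grip": 1},
    {"xyz": [461, -388, 0], "turn": [0, 0, -1.22], "grip": 1},
    {"xyz": [461, -388, 0], "turn": [0, 0, -1.22], "grip": 1},
    {"xyz": [461, -388, 0], "turn": [0, 0, -1.22], "grip": 1}
  ],
  "force": 25
}}

```text
clock: 1.1
tcp_pos: [0.4466, -0.1041, 0.2312]
orientation: [0.0, 0.707, 0.707, -0.0]
wrist_force: [0.7, -1.2, -0.6]
finger_gap: 0.0848
grip_force: 0.0
```

Request:
{"fn": "apply_moves", "kwargs": {
  "rows": [
    {"xyz": [44, 25, 0], "turn": [0, 0, 0], "grip": 1},
    {"xyz": [88, 50.5, 0], "turn": [0, 0, 0], "grip": 1},
    {"xyz": [88, 50.5, 0], "turn": [0, 0, 0], "grip": 1},
    {"xyz": [88, 50.5, 0], "turn": [0, 0, 0], "grip": 1},
    {"xyz": [88, 50.5, 0], "turn": [0, 0, 0], "grip": 1},
    {"xyz": [88, 50.5, 0], "turn": [0, 0, 0], "grip": 1}
  ]
}}

```text
clock: 1.6
tcp_pos: [0.4961, -0.0185, 0.2309]
orientation: [-0.0, 0.707, 0.707, -0.001]
wrist_force: [0.2, 0.2, -0.1]
finger_gap: 0.0854
grip_force: 0.0
```

Run:
```python
from h import *
s=env.get_state(); print(s['tcp_pos'],s['orientation'],s['joint_pos'],s['clock'])
c=imaging.read_camera("side"); cv2.imwrite("pics/side1.png",c["color"][100:300,220:480])
print('stack in side: white/yellow/red rays')
for col,w,z in [('white',(340,180,362,210),.116),('yellow',(335,190,365,215),.08),('red',(330,205,370,235),.04)]:
    for b in blobs(c,col,w,z,10): print(b)
```

```text
[ 0.49610711 -0.01846641  0.23087715] [-3.60772695e-04  7.07073399e-01  7.07139877e-01 -5.23179152e-04] [-1.98765826e-01  1.62335985e-01 -1.50944089e-01  1.25869636e+00
 -4.72054299e-04  1.37193676e+00] 1.6
stack in side: white/yellow/red rays
('white', 91.0, array([350.8, 193.7]), 'centroid', array([0.4845, 0.0036]), 'circ', array([0.4824, 0.0054]), 'diam', 76)
('white', 10.0, array([358.5, 180.9]), 'centroid', array([ 0.5098, -0.0639]), 'circ', array([ 0.5106, -0.0636]), 'diam', 19)
('yellow', 84.5, array([348.2, 204.4]), 'centroid', array([ 4.938e-01, -3.000e-04]), 'circ', array([ 0.4965, -0.0047]), 'diam', 58)
('red', 171.0, array([348.5, 219.1]), 'centroid', array([0.4884, 0.0035]), 'circ', array([ 0.4953, -0.0046]), 'diam', 76)
```

Request:
{"fn": "apply_moves", "kwargs": {
  "rows": [
    {"xyz": [1.5, 1, 35], "turn": [0, 0, 0], "grip": 1},
    {"xyz": [1.5, 1, 70], "turn": [0, 0, 0], "grip": 1},
    {"xyz": [1.5, 1, 100], "turn": [0, 0, 0], "grip": 1},
    {"xyz": [1.5, 1, 125], "turn": [0, 0, 0], "grip": 1},
    {"xyz": [1.5, 1, 137], "turn": [0, 0, 0], "grip": 1},
    {"xyz": [1.5, 1, 142], "turn": [0, 0, 0], "grip": 1},
    {"xyz": [1.5, 1, 142], "turn": [0, 0, 0], "grip": 0.6},
    {"xyz": [1.5, 1, 142], "turn": [0, 0, 0], "grip": 0.4},
    {"xyz": [1.5, 1, 142], "turn": [0, 0, 0], "grip": 0.35}
  ]
}}

```text
clock: 2.4
tcp_pos: [0.4987, -0.0175, 0.0906]
orientation: [0.001, 0.707, 0.707, 0.001]
wrist_force: [0.7, -0.0, 0.6]
finger_gap: 0.0516
grip_force: 0.0
```

Request:
{"fn": "apply_moves", "kwargs": {
  "rows": [
    {"xyz": [0, 0, 0], "turn": [0, 0, 0], "grip": 0.3},
    {"xyz": [0, 0, 0], "turn": [0, 0, 0], "grip": 0.25},
    {"xyz": [0, 0, 0], "turn": [0, 0, 0], "grip": 0.2},
    {"xyz": [0, 0, 0], "turn": [0, 0, 0], "grip": 0.15},
    {"xyz": [0, 0, 0], "turn": [0, 0, 0], "grip": 0.15},
    {"xyz": [0, 0, 0], "turn": [0, 0, 0], "grip": 0.15},
    {"xyz": [0, 0, 0], "turn": [0, 0, 0], "grip": 0.15}
  ]
}}

```text
clock: 2.98
tcp_pos: [0.4986, -0.0169, 0.0903]
orientation: [0.001, 0.707, 0.707, 0.001]
wrist_force: [-1.2, 0.3, 6.6]
finger_gap: 0.0213
grip_force: 25.7
```

Request:
{"fn": "apply_moves", "kwargs": {
  "rows": [
    {"xyz": [0, 0, -8], "turn": [0, 0, 0], "grip": 0.1},
    {"xyz": [0, 0, -25], "turn": [0, 0, 0], "grip": 0.1},
    {"xyz": [0, 0, -45], "turn": [0, 0, 0], "grip": 0.1},
    {"xyz": [12, 14, -55], "turn": [0, 0, 0], "grip": 0.1},
    {"xyz": [32, 37, -55], "turn": [0, 0, 0], "grip": 0.1},
    {"xyz": [54, 62, -55], "turn": [0, 0, 0], "grip": 0.1},
    {"xyz": [76, 87, -55], "turn": [0, 0, 0], "grip": 0.1},
    {"xyz": [98, 112, -55], "turn": [0, 0, 0], "grip": 0.1},
    {"xyz": [118, 135, -45], "turn": [0, 0, 0], "grip": 0.1},
    {"xyz": [130, 149, -20], "turn": [0, 0, 0], "grip": 0.1},
    {"xyz": [135, 155, 0], "turn": [0, 0, 0], "grip": 0.1},
    {"xyz": [135, 155, 10], "turn": [0, 0, 0], "grip": 0.1}
  ]
}}

```text
clock: 3.98
tcp_pos: [0.6522, 0.1198, 0.0761]
orientation: [-0.001, 0.706, 0.708, -0.001]
wrist_force: [-0.7, -0.4, -1.0]
finger_gap: 0.021
grip_force: 25.2
```

Run:
```python
from h import *
c=imaging.read_camera("side"); s=env.get_state(); print(s['tcp_pos'],s['finger_gap'],s['grip_force'])
print(proj(c,s['tcp_pos']))
cv2.imwrite("pics/s2.png",cv2.resize(c["color"][120:270,220:440],None,fx=3,fy=3))
```

```text
[0.65029037 0.11882685 0.0746948 ] 0.020955484757737487 25.198078751564026
[270.98687988 204.1904068 ]
```

View pics/s2.png

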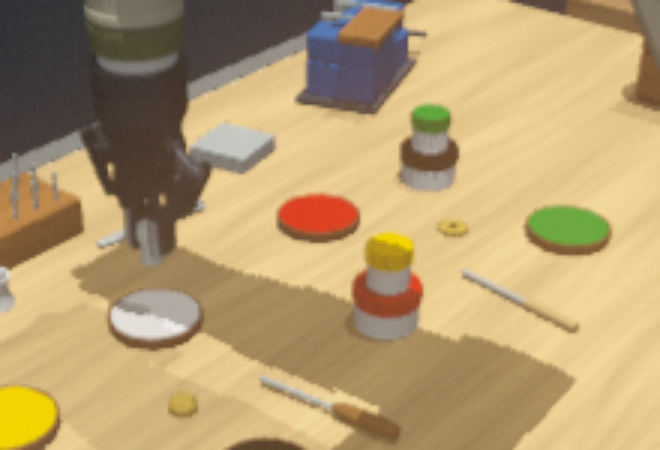

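The picture shows the white tin between the fingers, above the white stand (crop 155,315). Both piles are intact. Lowering it now.

Request:
{"fn": "apply_moves", "kwargs": {
  "rows": [
    {"xyz": [0, 3, 20], "turn": [0, 0, 0], "grip": 0.1},
    {"xyz": [0, 3, 38], "turn": [0, 0, 0], "grip": 0.1},
    {"xyz": [0, 3, 46], "turn": [0, 0, 0], "grip": 0.1},
    {"xyz": [0, 3, 49], "turn": [0, 0, 0], "grip": 0.1},
    {"xyz": [0, 3, 49], "turn": [0, 0, 0], "grip": 0.1},
    {"xyz": [0, 3, 49], "turn": [0, 0, 0], "grip": 0.1}
  ]
}}

```text
clock: 4.53
tcp_pos: [0.6561, 0.118, 0.0316]
orientation: [0.0, 0.707, 0.707, 0.0]
wrist_force: [-0.4, -0.8, 1.0]
finger_gap: 0.0207
grip_force: 25.2
```

Request:
{"fn": "apply_moves", "kwargs": {
  "rows": [
    {"xyz": [0.5, -2, 4], "turn": [0, 0, 0], "grip": 0.1},
    {"xyz": [0.5, -2, 6.5], "turn": [0, 0, 0], "grip": 0.1},
    {"xyz": [0.5, -2, 8], "turn": [0, 0, 0], "grip": 0.1},
    {"xyz": [0.5, -2, 8], "turn": [0, 0, 0], "grip": 0.1},
    {"xyz": [0.5, -2, 8], "turn": [0, 0, 0], "grip": 0.1}
  ]
}}

```text
clock: 4.95
tcp_pos: [0.6538, 0.1188, 0.0224]
orientation: [0.0, 0.707, 0.707, 0.0]
wrist_force: [0.3, 1.2, 0.2]
finger_gap: 0.0207
grip_force: 25.2
```

Request:
{"fn": "apply_moves", "kwargs": {
  "rows": [
    {"xyz": [0, 0, 1], "turn": [0, 0, 0], "grip": 0.1},
    {"xyz": [0, 0, 1], "turn": [0, 0, 0], "grip": 0.1},
    {"xyz": [0, 0, 1], "turn": [0, 0, 0], "grip": 0.3},
    {"xyz": [0, 0, 1], "turn": [0, 0, 0], "grip": 0.5},
    {"xyz": [0, 0, 1], "turn": [0, 0, 0], "grip": 0.8},
    {"xyz": [0, 0, 1], "turn": [0, 0, 0], "grip": 1},
    {"xyz": [0, 0, 1], "turn": [0, 0, 0], "grip": 1},
    {"xyz": [0, 0, -20], "turn": [0, 0, 0], "grip": 1},
    {"xyz": [0, 0, -50], "turn": [0, 0, 0], "grip": 1},
    {"xyz": [0, 0, -85], "turn": [0, 0, 0], "grip": 1},
    {"xyz": [0, 0, -115], "turn": [0, 0, 0], "grip": 1},
    {"xyz": [0, 0, -130], "turn": [0, 0, 0], "grip": 1}
  ]
}}

```text
clock: 5.95
tcp_pos: [0.6555, 0.1189, 0.1569]
orientation: [0.002, 0.707, 0.707, 0.002]
wrist_force: [1.3, 0.1, -0.1]
finger_gap: 0.0852
grip_force: 0.0
```

Request:
{"fn": "apply_moves", "kwargs": {
  "rows": [
    {"xyz": [-22, -26, 0], "turn": [0, 0, 0], "grip": 1},
    {"xyz": [-45, -52, 0], "turn": [0, 0, 0], "grip": 1},
    {"xyz": [-67, -78, 0], "turn": [0, 0, 0], "grip": 1},
    {"xyz": [-90, -104, 0], "turn": [0, 0, 0], "grip": 1},
    {"xyz": [-112, -130, 0], "turn": [0, 0, 0], "grip": 1},
    {"xyz": [-127, -148, 0], "turn": [0, 0, 0], "grip": 1},
    {"xyz": [-134, -156, 0], "turn": [0, 0, 0], "grip": 1},
    {"xyz": [-134, -156, 0], "turn": [0, 0, 0], "grip": 1},
    {"xyz": [-134, -156, 0], "turn": [0, 0, 0], "grip": 1},
    {"xyz": [-134, -156, 0], "turn": [0, 0, 0], "grip": 1}
  ]
}}

```text
clock: 6.78
tcp_pos: [0.499, -0.0149, 0.1525]
orientation: [0.001, 0.707, 0.707, 0.001]
wrist_force: [-0.5, 0.4, -0.1]
finger_gap: 0.0854
grip_force: 0.0
```

```bash
cat >> h.py <<'E'
def tri(cs,z):  # refine xy from two pixels
    pass
E
python3 - <<'E'
from h import *
c=imaging.read_camera("side"); s=env.get_state(); print(s['tcp_pos'])
s0=load("side0")
for k in (s0,c):
  for col,w in [('yellow',(335,190,365,215)),('red',(330,205,370,235))]:
    for b in blobs(k,col,w,.08,10): print(b[:3])
t=imaging.read_camera("top")
for col,w in [('white',(280,150,320,195))]:
    print(blobs(c,col,(240,180,300,240),.03,10))
cv2.imwrite("pics/t3.png",np.vstack([cv2.resize(t["color"][140:220,250:400],None,fx=3,fy=3),cv2.resize(c["color"][170:250,230:380],None,fx=3,fy=3)]))
E
```

```text
[ 0.49895544 -0.01471941  0.152388  ]
('yellow', 79.0, array([348.9, 203.8]))
('red', 163.5, array([348.8, 219.2]))
('yellow', 107.5, array([349.1, 203.6]))
('red', 166.0, array([348.5, 219.3]))
[('white', 408.5, array([271.3, 223.2]), 'centroid', array([0.6371, 0.1339]), 'circ', array([0.6441, 0.1248]), 'diam', 107), ('white', 110.0, array([271.9, 193. ]), 'centroid', array([0.7499, 0.0221]), 'circ', array([0.7532, 0.0267]), 'diam', 124)]
```

View pics/t3.png

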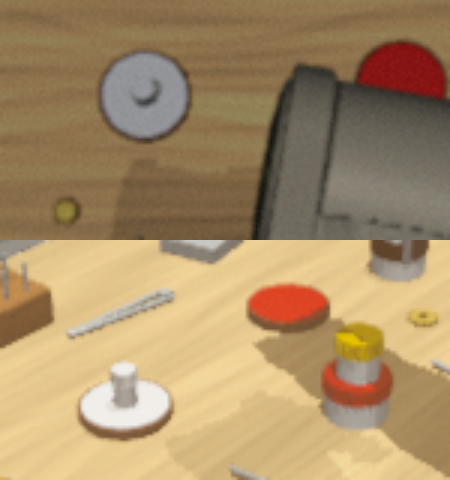

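The white tin stands upright near the middle of the white stand (top crop 145,92; side crop 123,385). The red/yellow pile is undisturbed. Grasping yellow.

Request:
{"fn": "apply_moves", "kwargs": {
  "rows": [
    {"xyz": [-0.5, 0.5, 30], "turn": [0, 0, 0], "grip": 1},
    {"xyz": [-0.5, 0.5, 60], "turn": [0, 0, 0], "grip": 1},
    {"xyz": [-0.5, 0.5, 85], "turn": [0, 0, 0], "grip": 1},
    {"xyz": [-0.5, 0.5, 98], "turn": [0, 0, 0], "grip": 0.8},
    {"xyz": [-0.5, 0.5, 103], "turn": [0, 0, 0], "grip": 0.7},
    {"xyz": [-0.5, 0.5, 103], "turn": [0, 0, 0], "grip": 0.6},
    {"xyz": [-0.5, 0.5, 103], "turn": [0, 0, 0], "grip": 0.5},
    {"xyz": [-0.5, 0.5, 103], "turn": [0, 0, 0], "grip": 0.45},
    {"xyz": [-0.5, 0.5, 103], "turn": [0, 0, 0], "grip": 0.4},
    {"xyz": [-0.5, 0.5, 103], "turn": [0, 0, 0], "grip": 0.35},
    {"xyz": [-0.5, 0.5, 103], "turn": [0, 0, 0], "grip": 0.35},
    {"xyz": [-0.5, 0.5, 103], "turn": [0, 0, 0], "grip": 0.35}
  ]
}}

```text
clock: 7.88
tcp_pos: [0.4989, -0.0158, 0.0501]
orientation: [0.001, 0.707, 0.707, 0.001]
wrist_force: [0.9, 0.0, 4.3]
finger_gap: 0.0395
grip_force: 25.6
```

Request:
{"fn": "apply_moves", "kwargs": {
  "rows": [
    {"xyz": [0, 0, -8], "turn": [0, 0, 0], "grip": 0.3},
    {"xyz": [0, 0, -28], "turn": [0, 0, 0], "grip": 0.3},
    {"xyz": [0, 0, -55], "turn": [0, 0, 0], "grip": 0.3},
    {"xyz": [13, 6, -75], "turn": [0, 0, 0], "grip": 0.3},
    {"xyz": [40, 17, -80], "turn": [0, 0, 0], "grip": 0.3},
    {"xyz": [75, 33, -80], "turn": [0, 0, 0], "grip": 0.3},
    {"xyz": [110, 48, -80], "turn": [0, 0, 0], "grip": 0.3},
    {"xyz": [145, 64, -80], "turn": [0, 0, 0], "grip": 0.3},
    {"xyz": [180, 79, -80], "turn": [0, 0, 0], "grip": 0.3},
    {"xyz": [215, 95, -80], "turn": [0, 0, 0], "grip": 0.3},
    {"xyz": [250, 110, -80], "turn": [0, 0, 0], "grip": 0.3},
    {"xyz": [280, 123, -80], "turn": [0, 0, 0], "grip": 0.3}
  ]
}}

```text
clock: 8.88
tcp_pos: [0.6216, 0.2667, 0.1296]
orientation: [0.0, 0.707, 0.707, 0.0]
wrist_force: [0.8, -0.5, 0.5]
finger_gap: 0.0395
grip_force: 25.4
```

Request:
{"fn": "apply_moves", "kwargs": {
  "rows": [
    {"xyz": [20, 9, 10], "turn": [0, 0, 0], "grip": 0.3},
    {"xyz": [32, 15, 35], "turn": [0, 0, 0], "grip": 0.3},
    {"xyz": [32, 15, 65], "turn": [0, 0, 0], "grip": 0.3},
    {"xyz": [32, 15, 87], "turn": [0, 0, 0], "grip": 0.3},
    {"xyz": [32, 15, 97], "turn": [0, 0, 0], "grip": 0.3},
    {"xyz": [32, 15, 99], "turn": [0, 0, 0], "grip": 0.3},
    {"xyz": [32, 15, 99], "turn": [0, 0, 0], "grip": 0.3},
    {"xyz": [32, 15, 99], "turn": [0, 0, 0], "grip": 0.3},
    {"xyz": [32, 15, 99], "turn": [0, 0, 0], "grip": 0.3}
  ]
}}

```text
clock: 9.63
tcp_pos: [0.6377, 0.2965, 0.0327]
orientation: [0.001, 0.707, 0.707, 0.002]
wrist_force: [0.0, 0.3, 0.1]
finger_gap: 0.039
grip_force: 25.4
```

Request:
{"fn": "apply_moves", "kwargs": {
  "rows": [
    {"xyz": [0.5, -1, 5], "turn": [0, 0, 0], "grip": 0.3},
    {"xyz": [0.5, -1, 8], "turn": [0, 0, 0], "grip": 0.3},
    {"xyz": [0.5, -1, 9.5], "turn": [0, 0, 0], "grip": 0.3},
    {"xyz": [0.5, -1, 9.5], "turn": [0, 0, 0], "grip": 0.3},
    {"xyz": [0.5, -1, 9.5], "turn": [0, 0, 0], "grip": 0.3},
    {"xyz": [0.5, -1, 9.5], "turn": [0, 0, 0], "grip": 0.3}
  ]
}}

```text
clock: 10.13
tcp_pos: [0.6356, 0.2969, 0.0222]
orientation: [0.0, 0.707, 0.707, 0.001]
wrist_force: [-1.7, -0.9, 5.3]
finger_gap: 0.0393
grip_force: 25.9
```

Contact with the stand (5 N). Releasing and retreating, then back to the red tin.

Request:
{"fn": "apply_moves", "kwargs": {
  "rows": [
    {"xyz": [0, 0, 0], "turn": [0, 0, 0], "grip": 0.5},
    {"xyz": [0, 0, 0], "turn": [0, 0, 0], "grip": 0.7},
    {"xyz": [0, 0, 0], "turn": [0, 0, 0], "grip": 0.9},
    {"xyz": [0, 0, 0], "turn": [0, 0, 0], "grip": 1},
    {"xyz": [0, 0, 0], "turn": [0, 0, 0], "grip": 1},
    {"xyz": [0, 0, 0], "turn": [0, 0, 0], "grip": 1},
    {"xyz": [0, 0, -15], "turn": [0, 0, 0], "grip": 1},
    {"xyz": [0, 0, -40], "turn": [0, 0, 0], "grip": 1},
    {"xyz": [0, 0, -75], "turn": [0, 0, 0], "grip": 1},
    {"xyz": [0, 0, -105], "turn": [0, 0, 0], "grip": 1},
    {"xyz": [0, 0, -120], "turn": [0, 0, 0], "grip": 1}
  ]
}}

```text
clock: 11.05
tcp_pos: [0.6369, 0.2974, 0.1454]
orientation: [0.001, 0.707, 0.707, 0.003]
wrist_force: [0.5, 0.0, -0.7]
finger_gap: 0.0854
grip_force: 0.0
```

Request:
{"fn": "apply_moves", "kwargs": {
  "rows": [
    {"xyz": [-15, -7, 0], "turn": [0, 0, 0], "grip": 1},
    {"xyz": [-45, -20, 0], "turn": [0, 0, 0], "grip": 1},
    {"xyz": [-80, -35, 0], "turn": [0, 0, 0], "grip": 1},
    {"xyz": [-115, -50, 0], "turn": [0, 0, 0], "grip": 1},
    {"xyz": [-150, -65, 0], "turn": [0, 0, 0], "grip": 1},
    {"xyz": [-185, -80, 0], "turn": [0, 0, 0], "grip": 1},
    {"xyz": [-220, -96, 0], "turn": [0, 0, 0], "grip": 1},
    {"xyz": [-255, -111, 0], "turn": [0, 0, 0], "grip": 1},
    {"xyz": [-285, -124, 0], "turn": [0, 0, 0], "grip": 1},
    {"xyz": [-305, -133, 0], "turn": [0, 0, 0], "grip": 1},
    {"xyz": [-312, -136, 0], "turn": [0, 0, 0], "grip": 1},
    {"xyz": [-312, -136, 0], "turn": [0, 0, 0], "grip": 1}
  ]
}}

```text
clock: 12.05
tcp_pos: [0.4987, -0.0166, 0.141]
orientation: [0.0, 0.708, 0.706, 0.0]
wrist_force: [0.7, 0.6, -0.7]
finger_gap: 0.0854
grip_force: 0.0
```

Run:
```python
from h import *
c=imaging.read_camera("side"); s=env.get_state(); print(s['tcp_pos'],s['clock'])
s0=load("side0")
for k in (s0,c):
  for b in blobs(k,'red',(330,205,370,235),.04,10): print(b)
t=imaging.read_camera("top")
cv2.imwrite("pics/t4.png",np.hstack([cv2.resize(t["color"][150:210,200:320],None,fx=3,fy=3),cv2.resize(c["color"][220:280,180:300],None,fx=3,fy=3)]))
cv2.imwrite("pics/t4.png",np.vstack([cv2.resize(t["color"][140:260,200:400],None,fx=2.5,fy=2.5),cv2.resize(c["color"][170:280,190:390],None,fx=2.5,fy=2.5)]))
```

```text
[ 0.49939224 -0.01559469  0.14105199] 12.1
('red', 163.5, array([348.8, 219.2]), 'centroid', array([0.4876, 0.0034]), 'circ', array([ 0.4953, -0.0046]), 'diam', 76)
('red', 287.5, array([348.7, 216.8]), 'centroid', array([ 0.4947, -0.0057]), 'circ', array([ 0.4948, -0.0064]), 'diam', 79)
```

View pics/t4.png

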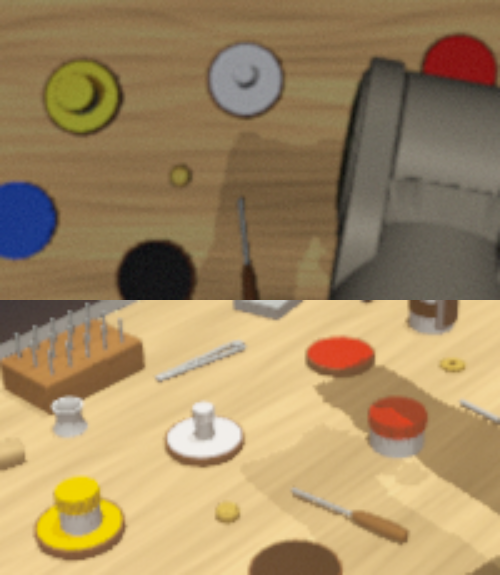

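The yellow tin stands upright on the yellow stand (top crop 80,92). The red tin stands alone at side crop (397,425), and the gripper is right above it.

Request:
{"fn": "apply_moves", "kwargs": {
  "rows": [
    {"xyz": [0, 0.5, 30], "turn": [0, 0, 0], "grip": 1},
    {"xyz": [0, 0.5, 60], "turn": [0, 0, 0], "grip": 1},
    {"xyz": [0, 0.5, 90], "turn": [0, 0, 0], "grip": 1},
    {"xyz": [0, 0.5, 115], "turn": [0, 0, 0], "grip": 1},
    {"xyz": [0, 0.5, 128], "turn": [0, 0, 0], "grip": 1},
    {"xyz": [0, 0.5, 133], "turn": [0, 0, 0], "grip": 0.9},
    {"xyz": [0, 0.5, 133], "turn": [0, 0, 0], "grip": 0.8},
    {"xyz": [0, 0.5, 133], "turn": [0, 0, 0], "grip": 0.7},
    {"xyz": [0, 0.5, 133], "turn": [0, 0, 0], "grip": 0.65},
    {"xyz": [0, 0.5, 133], "turn": [0, 0, 0], "grip": 0.6},
    {"xyz": [0, 0.5, 133], "turn": [0, 0, 0], "grip": 0.55},
    {"xyz": [0, 0.5, 133], "turn": [0, 0, 0], "grip": 0.55}
  ]
}}

```text
clock: 13.15
tcp_pos: [0.5003, -0.0153, 0.0085]
orientation: [0.001, 0.707, 0.707, 0.0]
wrist_force: [-0.5, 1.3, 1.0]
finger_gap: 0.0592
grip_force: 27.4
```

Request:
{"fn": "apply_moves", "kwargs": {
  "rows": [
    {"xyz": [0, 0, -8], "turn": [0, 0, 0], "grip": 0.5},
    {"xyz": [0, 0, -28], "turn": [0, 0, 0], "grip": 0.5},
    {"xyz": [0, 0, -50], "turn": [0, 0, 0], "grip": 0.5},
    {"xyz": [-8, 13, -60], "turn": [0, 0, 0], "grip": 0.5},
    {"xyz": [-25, 40, -60], "turn": [0, 0, 0], "grip": 0.5},
    {"xyz": [-42, 68, -60], "turn": [0, 0, 0], "grip": 0.5},
    {"xyz": [-59, 96, -60], "turn": [0, 0, 0], "grip": 0.5},
    {"xyz": [-76, 124, -60], "turn": [0, 0, 0], "grip": 0.5},
    {"xyz": [-90, 146, -55], "turn": [0, 0, 0], "grip": 0.5},
    {"xyz": [-97, 157, -40], "turn": [0, 0, 0], "grip": 0.5},
    {"xyz": [-98, 159, -25], "turn": [0, 0, 0], "grip": 0.5},
    {"xyz": [-98, 159, -22], "turn": [0, 0, 0], "grip": 0.5}
  ]
}}

```text
clock: 14.15
tcp_pos: [0.6579, -0.1138, 0.0274]
orientation: [-0.001, 0.708, 0.707, -0.001]
wrist_force: [-1.7, -0.2, -0.7]
finger_gap: 0.0592
grip_force: 27.6
```

Request:
{"fn": "apply_moves", "kwargs": {
  "rows": [
    {"xyz": [0, 0, 0], "turn": [0, 0, 0], "grip": 0.5},
    {"xyz": [0, 0, 3], "turn": [0, 0, 0], "grip": 0.5},
    {"xyz": [0, 0, 6], "turn": [0, 0, 0], "grip": 0.5},
    {"xyz": [0, 0, 6], "turn": [0, 0, 0], "grip": 0.5},
    {"xyz": [0, 0, 6], "turn": [0, 0, 0], "grip": 0.5},
    {"xyz": [0, 0, 6], "turn": [0, 0, 0], "grip": 0.5}
  ]
}}

```text
clock: 14.65
tcp_pos: [0.6589, -0.1131, 0.0246]
orientation: [0.0, 0.707, 0.707, 0.0]
wrist_force: [0.4, -0.3, -0.5]
finger_gap: 0.0595
grip_force: 27.6
```

Request:
{"fn": "apply_moves", "kwargs": {
  "rows": [
    {"xyz": [0, 0, 2], "turn": [0, 0, 0], "grip": 0.5},
    {"xyz": [0, 0, 3.5], "turn": [0, 0, 0], "grip": 0.5},
    {"xyz": [0, 0, 4.5], "turn": [0, 0, 0], "grip": 0.5},
    {"xyz": [0, 0, 4.5], "turn": [0, 0, 0], "grip": 0.5},
    {"xyz": [0, 0, 4.5], "turn": [0, 0, 0], "grip": 0.5}
  ]
}}

```text
clock: 15.07
tcp_pos: [0.6589, -0.1132, 0.0206]
orientation: [0.0, 0.707, 0.707, 0.0]
wrist_force: [-1.6, 1.9, 5.3]
finger_gap: 0.0593
grip_force: 28.1
```

Request:
{"fn": "apply_moves", "kwargs": {
  "rows": [
    {"xyz": [0, 0, 0], "turn": [0, 0, 0], "grip": 0.8},
    {"xyz": [0, 0, 0], "turn": [0, 0, 0], "grip": 1},
    {"xyz": [0, 0, 0], "turn": [0, 0, 0], "grip": 1},
    {"xyz": [0, 0, 0], "turn": [0, 0, 0], "grip": 1},
    {"xyz": [0, 0, 0], "turn": [0, 0, 0], "grip": 1},
    {"xyz": [0, 0, -12], "turn": [0, 0, 0], "grip": 1},
    {"xyz": [0, 0, -35], "turn": [0, 0, 0], "grip": 1},
    {"xyz": [0, 0, -70], "turn": [0, 0, 0], "grip": 1},
    {"xyz": [0, 0, -105], "turn": [0, 0, 0], "grip": 1},
    {"xyz": [0, 0, -130], "turn": [0, 0, 0], "grip": 1},
    {"xyz": [0, 0, -135], "turn": [0, 0, 0], "grip": 1}
  ]
}}

```text
clock: 15.98
tcp_pos: [0.6616, -0.114, 0.1615]
orientation: [0.004, 0.707, 0.707, 0.002]
wrist_force: [0.2, -0.2, 1.5]
finger_gap: 0.0855
grip_force: 0.0
```

Request:
{"fn": "apply_moves", "kwargs": {
  "rows": [
    {"xyz": [-15, -3, 0], "turn": [0, 0, 0], "grip": 1},
    {"xyz": [-45, -9, 0], "turn": [0, 0, 0], "grip": 1},
    {"xyz": [-80, -16, 0], "turn": [0, 0, 0], "grip": 1},
    {"xyz": [-110, -23, 0], "turn": [0, 0, 0], "grip": 1},
    {"xyz": [-135, -28, 0], "turn": [0, 0, 0], "grip": 1},
    {"xyz": [-147, -30, 0], "turn": [0, 0, 0], "grip": 1},
    {"xyz": [-147, -30, 0], "turn": [0, 0, 0], "grip": 1},
    {"xyz": [-147, -30, 0], "turn": [0, 0, 0], "grip": 1}
  ]
}}

```text
clock: 16.65
tcp_pos: [0.6279, -0.2605, 0.1532]
orientation: [-0.001, 0.708, 0.707, -0.0]
wrist_force: [-0.5, 0.1, -0.1]
finger_gap: 0.0858
grip_force: 0.0
```

Run:
```python
from h import *
s=env.get_state(); c=imaging.read_camera("side"); print(s['tcp_pos'],s['clock'])
s0=load("side0"); t0=load("top0")
# green tin lid: side view, top face ~ upper part; predict pixels for lid-centre candidates
for k in (s0,c):
  for b in blobs(k,'green',(345,145,380,175),.08,10): print(b)
for p in [(.6285,-.2605,.08),(.6285,-.2605,.068),(.623,-.25,.08)]: print(np.round(proj(c,p),1),np.round(proj(t0,p),1))
t=imaging.read_camera("top")
cv2.imwrite("pics/t5.png",np.vstack([cv2.resize(t["color"][130:250,340:490],None,fx=2.5,fy=2.5),cv2.resize(c["color"][130:230,300:450],None,fx=2.5,fy=2.5)]))
```

```text
[ 0.62793283 -0.26051393  0.15320478] 16.65
('green', 31.0, array([363.3, 157.3]), 'centroid', array([ 0.6302, -0.2595]), 'circ', array([ 0.6298, -0.2595]), 'diam', 36)
[363.9 157.3] [445.6 173.6]
[363.7 160.8] [444.2 174.5]
[363.4 158.9] [441.5 175.8]
```

View pics/t5.png

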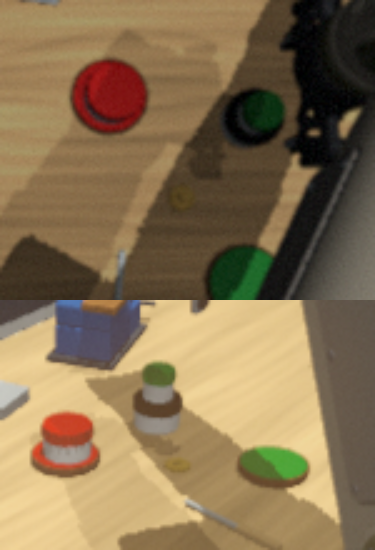

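The red tin is upright on its stand (crop 110,92). The green tin agrees between the two views at (0.629, −0.260). Grasping green.

Request:
{"fn": "apply_moves", "kwargs": {
  "rows": [
    {"xyz": [0.5, 1, 30], "turn": [0, 0, 0], "grip": 1},
    {"xyz": [0.5, 1, 60], "turn": [0, 0, 0], "grip": 1},
    {"xyz": [0.5, 1, 85], "turn": [0, 0, 0], "grip": 1},
    {"xyz": [0.5, 1, 98], "turn": [0, 0, 0], "grip": 0.8},
    {"xyz": [0.5, 1, 103], "turn": [0, 0, 0], "grip": 0.7},
    {"xyz": [0.5, 1, 103], "turn": [0, 0, 0], "grip": 0.6},
    {"xyz": [0.5, 1, 103], "turn": [0, 0, 0], "grip": 0.5},
    {"xyz": [0.5, 1, 103], "turn": [0, 0, 0], "grip": 0.45},
    {"xyz": [0.5, 1, 103], "turn": [0, 0, 0], "grip": 0.4},
    {"xyz": [0.5, 1, 103], "turn": [0, 0, 0], "grip": 0.35},
    {"xyz": [0.5, 1, 103], "turn": [0, 0, 0], "grip": 0.35},
    {"xyz": [0.5, 1, 103], "turn": [0, 0, 0], "grip": 0.35}
  ]
}}

```text
clock: 17.75
tcp_pos: [0.6305, -0.2601, 0.0527]
orientation: [0.001, 0.707, 0.707, 0.0]
wrist_force: [0.3, 1.1, 5.0]
finger_gap: 0.0393
grip_force: 25.8
```

Request:
{"fn": "apply_moves", "kwargs": {
  "rows": [
    {"xyz": [0, 0, -8], "turn": [0, 0, 0], "grip": 0.3},
    {"xyz": [0, 0, -28], "turn": [0, 0, 0], "grip": 0.3},
    {"xyz": [0, 0, -50], "turn": [0, 0, 0], "grip": 0.3},
    {"xyz": [1, -14, -60], "turn": [0, 0, 0], "grip": 0.3},
    {"xyz": [2, -42, -60], "turn": [0, 0, 0], "grip": 0.3},
    {"xyz": [3, -74, -60], "turn": [0, 0, 0], "grip": 0.3},
    {"xyz": [4, -106, -60], "turn": [0, 0, 0], "grip": 0.3},
    {"xyz": [6, -138, -55], "turn": [0, 0, 0], "grip": 0.3},
    {"xyz": [7, -162, -40], "turn": [0, 0, 0], "grip": 0.3},
    {"xyz": [7, -173, -15], "turn": [0, 0, 0], "grip": 0.3},
    {"xyz": [7, -175, 5], "turn": [0, 0, 0], "grip": 0.3},
    {"xyz": [7, -175, 15], "turn": [0, 0, 0], "grip": 0.3}
  ]
}}

```text
clock: 18.75
tcp_pos: [0.4523, -0.2518, 0.0347]
orientation: [-0.002, 0.708, 0.707, -0.0]
wrist_force: [-0.6, 0.5, -0.0]
finger_gap: 0.0391
grip_force: 25.4
```

Request:
{"fn": "apply_moves", "kwargs": {
  "rows": [
    {"xyz": [0, 0, 0], "turn": [0, 0, 0], "grip": 0.3},
    {"xyz": [0, 0, 0], "turn": [0, 0, 0], "grip": 0.3},
    {"xyz": [0, 0, 0], "turn": [0, 0, 0], "grip": 0.3}
  ]
}}

```text
clock: 19.0
tcp_pos: [0.456, -0.2535, 0.0374]
orientation: [0.001, 0.707, 0.707, 0.0]
wrist_force: [0.7, -0.4, -0.8]
finger_gap: 0.0392
grip_force: 25.4
```

Request:
{"fn": "apply_moves", "kwargs": {
  "rows": [
    {"xyz": [0, 0, 6], "turn": [0, 0, 0], "grip": 0.3},
    {"xyz": [0, 0, 10], "turn": [0, 0, 0], "grip": 0.3},
    {"xyz": [0, 0, 12], "turn": [0, 0, 0], "grip": 0.3},
    {"xyz": [0, 0, 13], "turn": [0, 0, 0], "grip": 0.3},
    {"xyz": [0, 0, 13], "turn": [0, 0, 0], "grip": 0.3},
    {"xyz": [0, 0, 13], "turn": [0, 0, 0], "grip": 0.3}
  ]
}}

```text
clock: 19.5
tcp_pos: [0.4551, -0.2528, 0.0245]
orientation: [0.001, 0.707, 0.707, 0.0]
wrist_force: [-2.5, 2.2, 10.4]
finger_gap: 0.0395
grip_force: 26.4
```

Request:
{"fn": "apply_moves", "kwargs": {
  "rows": [
    {"xyz": [0, 0, -0.5], "turn": [0, 0, 0], "grip": 0.5},
    {"xyz": [0, 0, -0.5], "turn": [0, 0, 0], "grip": 0.7},
    {"xyz": [0, 0, -0.5], "turn": [0, 0, 0], "grip": 0.9},
    {"xyz": [0, 0, -0.5], "turn": [0, 0, 0], "grip": 1},
    {"xyz": [0, 0, -0.5], "turn": [0, 0, 0], "grip": 1},
    {"xyz": [0, 0, -0.5], "turn": [0, 0, 0], "grip": 1},
    {"xyz": [0, 0, -15], "turn": [0, 0, 0], "grip": 1},
    {"xyz": [0, 0, -40], "turn": [0, 0, 0], "grip": 1},
    {"xyz": [0, 0, -75], "turn": [0, 0, 0], "grip": 1},
    {"xyz": [0, 0, -105], "turn": [0, 0, 0], "grip": 1},
    {"xyz": [0, 0, -120], "turn": [0, 0, 0], "grip": 1}
  ]
}}

```text
clock: 20.42
tcp_pos: [0.456, -0.2537, 0.147]
orientation: [0.002, 0.707, 0.707, 0.0]
wrist_force: [-0.1, -1.0, -0.1]
finger_gap: 0.0853
grip_force: 0.0
```

Run:
```python
from h import *
s=env.get_state(); c=imaging.read_camera("side"); t=imaging.read_camera("top"); print(s['tcp_pos'],s['clock'])
for b in blobs(t,'black',(425,160,460,192),.04,10): print(b)
for p in [(.6265,-.258,.04),(.6265,-.258,.0)]: print(np.round(proj(c,p),1),np.round(proj(t,p),1))
cv2.imwrite("pics/t6.png",np.vstack([cv2.resize(t["color"][140:260,380:480],None,fx=2.5,fy=2.5),cv2.resize(c["color"][130:220,330:430],None,fx=2.5,fy=2.5)]))
```

```text
[ 0.45602419 -0.25373706  0.14701211] 20.4167
('black', 399.0, array([440.4, 176.6]), 'centroid', array([ 0.6279, -0.2589]), 'circ', array([ 0.6292, -0.2581]), 'diam', 66)
[363.3 169.4] [440.1 177.2]
[362.7 180.7] [436.  179.7]
```

View pics/t6.png

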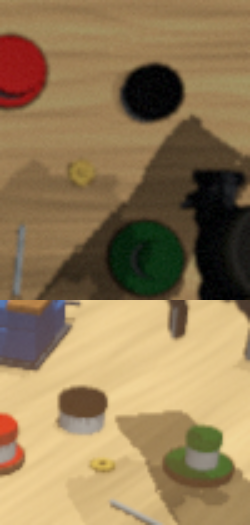

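The green tin is upright on its stand (crop 205,445). The black tin is free at (0.629, −0.260). Moving over it and grasping.

Request:
{"fn": "apply_moves", "kwargs": {
  "rows": [
    {"xyz": [0, 12, 0], "turn": [0, 0, 0], "grip": 1},
    {"xyz": [-1, 40, 0], "turn": [0, 0, 0], "grip": 1},
    {"xyz": [-2, 75, 0], "turn": [0, 0, 0], "grip": 1},
    {"xyz": [-4, 110, 0], "turn": [0, 0, 0], "grip": 1},
    {"xyz": [-5, 140, 0], "turn": [0, 0, 0], "grip": 1},
    {"xyz": [-6, 163, 0], "turn": [0, 0, 0], "grip": 1},
    {"xyz": [-6, 173, 0], "turn": [0, 0, 0], "grip": 1},
    {"xyz": [-6, 173, 0], "turn": [0, 0, 0], "grip": 1},
    {"xyz": [-6, 173, 0], "turn": [0, 0, 0], "grip": 1},
    {"xyz": [-6, 173, 0], "turn": [0, 0, 0], "grip": 1}
  ]
}}

```text
clock: 21.35
tcp_pos: [0.6264, -0.2583, 0.142]
orientation: [-0.001, 0.707, 0.707, -0.0]
wrist_force: [0.3, 0.2, 0.3]
finger_gap: 0.0853
grip_force: 0.0
```

Request:
{"fn": "apply_moves", "kwargs": {
  "rows": [
    {"xyz": [-1, 2, 30], "turn": [0, 0, 0], "grip": 1},
    {"xyz": [-1, 2, 60], "turn": [0, 0, 0], "grip": 1},
    {"xyz": [-1, 2, 90], "turn": [0, 0, 0], "grip": 1},
    {"xyz": [-1, 2, 115], "turn": [0, 0, 0], "grip": 1},
    {"xyz": [-1, 2, 128], "turn": [0, 0, 0], "grip": 1},
    {"xyz": [-1, 2, 133], "turn": [0, 0, 0], "grip": 0.9},
    {"xyz": [-1, 2, 134], "turn": [0, 0, 0], "grip": 0.8},
    {"xyz": [-1, 2, 134], "turn": [0, 0, 0], "grip": 0.7},
    {"xyz": [-1, 2, 134], "turn": [0, 0, 0], "grip": 0.65},
    {"xyz": [-1, 2, 134], "turn": [0, 0, 0], "grip": 0.6},
    {"xyz": [-1, 2, 134], "turn": [0, 0, 0], "grip": 0.55},
    {"xyz": [-1, 2, 134], "turn": [0, 0, 0], "grip": 0.55}
  ]
}}

```text
clock: 22.35
tcp_pos: [0.6302, -0.2601, 0.0106]
orientation: [0.001, 0.707, 0.707, 0.0]
wrist_force: [-0.5, 0.1, 3.0]
finger_gap: 0.059
grip_force: 27.7
```

Request:
{"fn": "apply_moves", "kwargs": {
  "rows": [
    {"xyz": [0, 0, -8], "turn": [0, 0, 0], "grip": 0.5},
    {"xyz": [0, 0, -28], "turn": [0, 0, 0], "grip": 0.5},
    {"xyz": [0, 0, -55], "turn": [0, 0, 0], "grip": 0.5},
    {"xyz": [0, 0, -80], "turn": [0, 0, 0], "grip": 0.5},
    {"xyz": [14, -6, -95], "turn": [0, 0, 0], "grip": 0.5},
    {"xyz": [40, -16, -100], "turn": [0, 0, 0], "grip": 0.5},
    {"xyz": [72, -29, -100], "turn": [0, 0, 0], "grip": 0.5},
    {"xyz": [104, -42, -100], "turn": [0, 0, 0], "grip": 0.5},
    {"xyz": [136, -55, -100], "turn": [0, 0, 0], "grip": 0.5},
    {"xyz": [168, -67, -100], "turn": [0, 0, 0], "grip": 0.5},
    {"xyz": [200, -80, -100], "turn": [0, 0, 0], "grip": 0.5},
    {"xyz": [232, -93, -100], "turn": [0, 0, 0], "grip": 0.5}
  ]
}}

```text
clock: 23.35
tcp_pos: [0.5359, -0.0263, 0.1099]
orientation: [0.0, 0.707, 0.707, 0.0]
wrist_force: [1.1, 0.3, -0.8]
finger_gap: 0.0595
grip_force: 27.5
```

Request:
{"fn": "apply_moves", "kwargs": {
  "rows": [
    {"xyz": [32, -13, 0], "turn": [0, 0, 0], "grip": 0.5},
    {"xyz": [64, -26, 0], "turn": [0, 0, 0], "grip": 0.5},
    {"xyz": [96, -39, 0], "turn": [0, 0, 0], "grip": 0.5},
    {"xyz": [128, -52, 0], "turn": [0, 0, 0], "grip": 0.5},
    {"xyz": [160, -65, 0], "turn": [0, 0, 0], "grip": 0.5},
    {"xyz": [192, -77, 0], "turn": [0, 0, 0], "grip": 0.5},
    {"xyz": [220, -88, 0], "turn": [0, 0, 0], "grip": 0.5},
    {"xyz": [237, -95, 10], "turn": [0, 0, 0], "grip": 0.5},
    {"xyz": [243, -98, 35], "turn": [0, 0, 0], "grip": 0.5},
    {"xyz": [243, -98, 60], "turn": [0, 0, 0], "grip": 0.5},
    {"xyz": [243, -98, 70], "turn": [0, 0, 0], "grip": 0.5},
    {"xyz": [243, -98, 70], "turn": [0, 0, 0], "grip": 0.5}
  ]
}}

```text
clock: 24.35
tcp_pos: [0.4364, 0.2148, 0.0373]
orientation: [-0.001, 0.707, 0.707, -0.002]
wrist_force: [-1.0, 0.2, -0.7]
finger_gap: 0.0591
grip_force: 27.6
```

Request:
{"fn": "apply_moves", "kwargs": {
  "rows": [
    {"xyz": [0, 0, 0], "turn": [0, 0, 0], "grip": 0.5},
    {"xyz": [0, 0, 0], "turn": [0, 0, 0], "grip": 0.5},
    {"xyz": [0, 0, 0], "turn": [0, 0, 0], "grip": 0.5}
  ]
}}

```text
clock: 24.6
tcp_pos: [0.4401, 0.2153, 0.0407]
orientation: [0.001, 0.707, 0.707, 0.001]
wrist_force: [-0.3, -0.7, -1.3]
finger_gap: 0.0592
grip_force: 27.6
```

Request:
{"fn": "apply_moves", "kwargs": {
  "rows": [
    {"xyz": [-0.5, -0.5, 8], "turn": [0, 0, 0], "grip": 0.5},
    {"xyz": [-0.5, -0.5, 13], "turn": [0, 0, 0], "grip": 0.5},
    {"xyz": [-0.5, -0.5, 16], "turn": [0, 0, 0], "grip": 0.5},
    {"xyz": [-0.5, -0.5, 17.5], "turn": [0, 0, 0], "grip": 0.5},
    {"xyz": [-0.5, -0.5, 17.5], "turn": [0, 0, 0], "grip": 0.5},
    {"xyz": [-0.5, -0.5, 17.5], "turn": [0, 0, 0], "grip": 0.5}
  ]
}}

```text
clock: 25.1
tcp_pos: [0.438, 0.2145, 0.0225]
orientation: [0.0, 0.707, 0.707, -0.0]
wrist_force: [-2.7, -1.0, 10.1]
finger_gap: 0.0591
grip_force: 28.5
```

Request:
{"fn": "apply_moves", "kwargs": {
  "rows": [
    {"xyz": [0, 0, -0.5], "turn": [0, 0, 0], "grip": 0.8},
    {"xyz": [0, 0, -0.5], "turn": [0, 0, 0], "grip": 1},
    {"xyz": [0, 0, -0.5], "turn": [0, 0, 0], "grip": 1},
    {"xyz": [0, 0, -0.5], "turn": [0, 0, 0], "grip": 1},
    {"xyz": [0, 0, -0.5], "turn": [0, 0, 0], "grip": 1},
    {"xyz": [0, 0, -12], "turn": [0, 0, 0], "grip": 1},
    {"xyz": [0, 0, -35], "turn": [0, 0, 0], "grip": 1},
    {"xyz": [0, 0, -70], "turn": [0, 0, 0], "grip": 1},
    {"xyz": [0, 0, -105], "turn": [0, 0, 0], "grip": 1},
    {"xyz": [0, 0, -135], "turn": [0, 0, 0], "grip": 1},
    {"xyz": [0, 0, -150], "turn": [0, 0, 0], "grip": 1}
  ]
}}

```text
clock: 26.02
tcp_pos: [0.4398, 0.2153, 0.1757]
orientation: [0.001, 0.707, 0.707, 0.002]
wrist_force: [0.9, 0.1, 0.2]
finger_gap: 0.0855
grip_force: 0.0
```

Request:
{"fn": "apply_moves", "kwargs": {
  "rows": [
    {"xyz": [-40, 0, -30], "turn": [0, 0, 0], "grip": 1},
    {"xyz": [-75, 0, -50], "turn": [0, 0, 0], "grip": 1},
    {"xyz": [-110, 0, -50], "turn": [0, 0, 0], "grip": 1},
    {"xyz": [-145, 0, -50], "turn": [0, 0, 0], "grip": 1},
    {"xyz": [-180, 0, -50], "turn": [0, 0, 0], "grip": 1},
    {"xyz": [-215, 0, -50], "turn": [0, 0, 0], "grip": 1},
    {"xyz": [-230, 0, -50], "turn": [0, 0, 0], "grip": 1},
    {"xyz": [-230, 0, -50], "turn": [0, 0, 0], "grip": 1},
    {"xyz": [-230, 0, -50], "turn": [0, 0, 0], "grip": 1}
  ]
}}

```text
clock: 26.77
tcp_pos: [0.4381, -0.0158, 0.2216]
orientation: [-0.0, 0.708, 0.706, 0.0]
wrist_force: [-1.2, 0.2, 0.7]
finger_gap: 0.0855
grip_force: 0.0
```

Run:
```python
from h import *
s=env.get_state(); c=imaging.read_camera("side"); t=imaging.read_camera("top"); print(s['tcp_pos'],s['clock'])
st={'red':(.659,-.1134),'yellow':(.6365,.297),'green':(.4558,-.2533),'white':(.6535,.1186),'black':(.439,.2146)}
for n,p in st.items():
    h=.048 if n=='white' else .052
    # top-face points by depth: height band just below lid top
    for cam,k in (('top',t),('side',c)):
        v,u=np.nonzero(k["z_map"]>0); zz=k["z_map"][v,u]
        q=np.linalg.solve(k["camera_matrix"],np.vstack([u,v,np.ones_like(u)]))*zz
        w=(k["view"][:3,:3].T@(q-k["view"][:3,3:]))
        m=(np.hypot(w[0]-p[0],w[1]-p[1])<.05)&(abs(w[2]-h)<.006)
        if m.sum()>3:
            e=cv2.minEnclosingCircle(w[:2,m].T.astype(np.float32))
            print(n,cam,m.sum(),'mean off mm',np.round((w[:2,m].mean(1)-p)*1000,1),'z',np.round(w[2,m].mean(),4),'circ off',np.round((np.array(e[0])-p)*1000,1),round(e[1]*2000))
cv2.imwrite("pics/fin.png",np.vstack([t["color"][130:290,150:480],c["color"][140:330,160:490]]))
```

```text
[ 0.43808834 -0.01578291  0.22162288] 26.7667
red top 407 mean off mm [-4.3 -1.3] z 0.0507 circ off [-4.1 -1.7] 62
red side 188 mean off mm [-3.6  3.7] z 0.0523 circ off [-0.3  0.2] 63
yellow top 180 mean off mm [-3.8 -1.8] z 0.051 circ off [-3.3 -1.7] 41
yellow side 190 mean off mm [-4.   1.9] z 0.0521 circ off [-1.7  0.5] 43
green top 114 mean off mm [-4.8 -9. ] z 0.051 circ off [-4.4 -5.3] 41
green side 95 mean off mm [-2.   2.8] z 0.0521 circ off [-0.8  1.7] 43
white top 55 mean off mm [-3.1 -1.1] z 0.0468 circ off [-3.5 -1.7] 23
white side 46 mean off mm [-2.1  1.6] z 0.0475 circ off [-0.7  0.6] 23
black top 435 mean off mm [-3.8 -4.6] z 0.0512 circ off [-3.9 -4.2] 60
black side 448 mean off mm [-3.5 -0.5] z 0.0524 circ off [-1.2 -3.7] 62
```

View pics/fin.png

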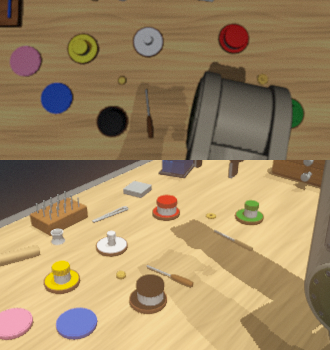

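All five tins are upright on their own stands: lid tops are at 51–52 mm (47 mm for white) and offsets are within about 7 mm. The gripper is clear, so I'm handing in.

```bash
python3 -c "
from workcell import ticket
print(ticket.hand_in())"
```

```text
the job is handed in; nothing more can be done
None
```

All five tins stand upright on the stands of their own colours, within about 7 mm of centre by my camera check (limit 14 mm), and the job was handed in at about 27 s on the robot's clock; the hand-in gave no verdict.

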